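# Square up the toy parts and show the slotted one to the inspection camera

### The job

Nudge the three loose plywood toy parts along the bench until each lies with its square end flush against the long wooden batten, making one straight row. Then take the part with the slot out of the row and hold it up to the inspection camera: still, level, centred on the lens at the lens's height, its slotted end squarely facing the lens from 10 cm away. Finish while still holding it there, leave the other two parts lying flush in the row, and do not touch the camera or disturb the other things on the bench.

Things in the scene. Friction and masses are not known exactly. Their poses are not given: they have to be found in the camera images.
- batten: straight dark wooden stop strip fixed to the bench, 420 mm long (its y), 30 mm wide (its x), 30 mm high. Origin: centre of its underside; x points away from the robot's side, so its front face, the one the parts are to lie against, is the plane x = -15 mm; z up
- slotted: loose flat 24 mm plywood part (60 g), 70 mm long (x), 50 mm wide (y): +x end square, -x end with an open slot 18 mm wide, 30 mm deep between two 16 mm prongs. Origin: middle of the outline, on the underside; z up. Starts flat, 20 to 65 mm short of the batten, +x end towards it, up to 17 degrees off square. The three parts lie about 120 mm apart in any order
- slotted_front (a point): middle of the slotted -x end of slotted: 35 mm from its origin along -x, 12 mm above its underside (mid thickness)
- slotted_back (a point): middle of the square +x end face of slotted: 35 mm from its origin along +x, 12 mm above its underside
- tongue1: loose flat 24 mm plywood part (60 g), 70 mm long (x), 50 mm wide (y): square body 46 mm long at the +x end, central tongue 18 mm wide, 24 mm long at the -x end. Origin: middle of the 70 x 50 mm outline, on the underside; z up. Starts flat, 20 to 65 mm short of the batten, +x end towards it, up to 17 degrees off square
- tongue1_front (a point): middle of the tongue -x end of tongue1: 35 mm from its origin along -x, 12 mm above its underside (mid thickness)
- tongue1_back (a point): middle of the square +x end face of tongue1: 35 mm from its origin along +x, 12 mm above its underside
- tongue2: same as tongue1: loose flat 24 mm plywood part (60 g), 70 mm long (x), 50 mm wide (y): square body 46 mm long at the +x end, central tongue 18 mm wide, 24 mm long at the -x end. Origin: middle of the 70 x 50 mm outline, on the underside; z up. Starts flat, 20 to 65 mm short of the batten, +x end towards it, up to 17 degrees off square
- tongue2_front (a point): middle of the tongue -x end of tongue2: 35 mm from its origin along -x, 12 mm above its underside (mid thickness)
- tongue2_back (a point): middle of the square +x end face of tongue2: 35 mm from its origin along +x, 12 mm above its underside
- camera: inspection camera fixed on a stand to the robot's left: foot disc 100 mm across, 12 mm high, thin post, black body 70 x 55 x 50 mm with its middle 200 mm above the bench, grey lens barrel 38 mm across, 30 mm long. Looks level along its own -x. Origin on the bench, 45 mm behind the lens's front face; foot and post centred at x = +30 mm; z up
- lens (a point): centre of the front face of the camera's lens, 200 mm above the bench, axes as the camera's: -x is the viewing direction, level; y sideways, z up
- tape: bystander: black tape measure, 65 x 34 x 62 mm, standing behind the batten; origin under its middle
- chisel: bystander: flat chisel, 240 mm long along its x, up to 26 mm wide and 24 mm high, lying to the robot's right; origin in the middle of its length, on the bench
- offcut: bystander: softwood offcut 90 x 45 x 35 mm behind the batten; origin under its middle
- glue: bystander: white glue bottle, 60 mm across, 160 mm high, standing beyond the camera; origin under its middle

How it is judged:
On the way:
1. all three parts lie with their square ends flush against the batten's front face (middle of the end within 5 mm of it, turned less than 0.10 rad off square) (x of slotted_back in the frame of batten between -0.02 and -0.008 m and y of slotted_back in the frame of batten between -0.2 and 0.2 m and angle between the x axis of each of slotted, tongue1, tongue2 and the x axis of batten, either way round below 0.1 rad and height (world z) of each of slotted_back, tongue1_back, tongue2_back below 0.018 m and x of tongue1_back in the frame of batten between -0.02 and -0.008 m and y of tongue1_back in the frame of batten between -0.2 and 0.2 m and x of tongue2_back in the frame of batten between -0.02 and -0.008 m and y of tongue2_back in the frame of batten between -0.2 and 0.2 m), for 0.2 s.
At the end, for the whole second after the job is handed in: Slotted part held still by the fingers, touching nothing else; its slotted end 75-125 mm before the lens, within 20 mm of the lens axis sideways and in height, facing it and level within 0.2 rad; both tongue parts flat, square ends within 5 mm of the batten and under 0.10 rad off square (x of slotted_front in the frame of lens between -0.125 and -0.075 m and y of slotted_front in the frame of lens between -0.02 and 0.02 m and z of slotted_front in the frame of lens between -0.02 and 0.02 m and x of slotted_back in the frame of lens below -0.14 m and angle between the x axis of slotted and the x axis of camera, either way round below 0.2 rad and angle between slotted's own z axis and vertical below 0.2 rad and linear speed of slotted below 0.02 m/s and angular speed of slotted below 0.2 rad/s and contact force between slotted and the fingers above 1 N and contact force between slotted and camera below 0.1 N and contact force between slotted and batten below 0.1 N and contact force between slotted and tongue1 below 0.1 N and contact force between slotted and tongue2 below 0.1 N and x of tongue1_back in the frame of batten between -0.02 and -0.008 m and y of tongue1_back in the frame of batten between -0.2 and 0.2 m and angle between the x axis of each of tongue1, tongue2 and the x axis of batten, either way round below 0.1 rad and height (world z) of each of tongue1_back, tongue2_back below 0.018 m and x of tongue2_back in the frame of batten between -0.02 and -0.008 m and y of tongue2_back in the frame of batten between -0.2 and 0.2 m); the arm keeps its last pose, push and grip.
It fails at once if the camera is touched (over 1 N) (contact force between camera and anything else above 1 N).
It fails at once if a bystander (tape measure, chisel, offcut, glue bottle) is moved more than 20 mm (distance of any of tape, chisel, offcut, glue from where it was at the start of the episode above 0.02 m).
It also fails if it takes over 64 s, if anything falls off the work surface, if the arm or the gripper's body presses on something with over 40 N, if the wrist force passes 120 N, or if a joint passes its speed limit or range.

### The arm

A 6-joint arm with a two-finger parallel gripper is mounted at the origin on the work surface. World frame = base frame: x ahead of the robot, y to its left, z up, the work surface at z = 0. Lengths are in m, angles in rad, forces in N, time in s.
With the tool pointing down it reaches from about 0.4 to 0.925 m from the base axis. Payload 3.4 kg.
Tool frame: the origin (TCP) lies midway between the tips of the shut fingers; the grasp point (between the pads) lies manip.hold_point_z behind it (manip.hold_point_z is the distance from the TCP to the grasp point, in m); z points along the fingers, y is the line along which they close (so a half turn about z gives the same grasp; the last joint's range is limited). The gripper opens to 85 mm and grips with 20 to 120 N. Pads are 22 mm wide; open, the fingers measure 114 mm over their backs; the gripper's body (76 mm by 85 mm) begins 54 mm behind the grasp point. The pads swing forward as they close: fully open they stand 13 mm farther back than shut.
Start: joints at [1.179, 0.307, 1.506, -0, 1.328, -0.073], TCP at [0.18, 0.546, 0.231] pointing down, gripper open.
Joint ranges: [-3.12, 3.12], [-1.05, 2.28], [0.14, 2.33], [-1.42, 4.57], [0.1, 2.73], [-2.68, 2.68]. Speed limits (rad/s): [2.57, 2.57, 3.14, 3.14, 3.14, 3.14].

### API

Orientations are given as a rotation vector (axis times angle).
In Python, from station import get_obs, capture, camera_params, manip gives the robot as it stands.
- The arm moves only by the tool send_rows, never from a script. Its argument "moves" is a list of rows, each a list of 3 entries, a list of its own where there are three numbers: the finger opening in m, from 0 to 0.0854, then the shift along the world's x, y, z in m, then the turn about the world's z in rad. A call has 1 to 8 rows; each row shifts and turns the commanded pose from where the row before left it; what a row does not reach is not made up. A row lasts 1/8 s, in which the tool goes at most 62.5 mm and 10.7 degrees, less where a joint would pass 70% of its speed; a pose out of reach is approached as far as the arm can. A call with a gripper value outside its range is refused whole. The fingers move at their own pace and stop on an object; "grip_force" is the grip in N (left out, the last holds). Time passes only in rows, so rows that do not move let the fingers close. It gives the time, the measured TCP pose, the force, the opening and the grip force at its end, in the units of the state.
- get_obs(): the state, without advancing time (a new reading comes with each control period).
- capture(name): name is "scene" or "top" or "wrist"; returns the picture (420x560x3 uint8, red, green, blue); there is no depth.
- camera_params(name): a dict with "fovy" (degrees; the focal length in pixels is half the picture's height over the tangent of half this angle, whatever the lens; pixels are square), "cx", "cy" (the principal point, pixels), "R" (3x3) and "t" (3): a world point X has camera coordinates R X + t. Camera axes: x right, y down, z forward; pixel columns grow to the right and rows downward; lengths in m; the calibration is good to about 2 mm. A picture is of the moment at which its call begins: read the wrist's pose just before it. camera_params takes no time and is no camera call; for the wrist camera it gives the pose at the moment of the call.
- manip.sign_off(): hands the job in; it is judged then, once.
The state is a dict: "clock": time; "joint_positions": joint angles; "joint_velocities": joint speeds; "tau": joint torques, N m; "tool_pos": TCP position; "tcp_rot": TCP orientation; "ft_force": force on the tool from outside, world axes, zero at the start; "ft_torque": the same for the moment, N m; "grip_width": opening from 0.0 (shut) to 1.0 (fully open); "grip_force": force on a finger pad.
Only numpy, scipy, OpenCV 4.12 (cv2) and the standard library are available. Lean on these libraries where they do the work, as an engineer would, in place of code of your own. Each camera call takes 0.05 s, during which the arm holds its last target. There are 200 camera calls.

## Working session

There is one attempt and no reset: what is moved stays moved. The work goes in short steps, Python scripts to look and compute and a tool call to move; the robot and the scene stay as the last step left them, time stands still between calls to the robot, and variables do not carry over. Pictures are saved under pics/ and viewed, at most 10 in all, crops included, and the job is handed in when it is done.

Besides the shell and the picture viewer there is one more tool, called after "Request:" as name([rows], argument=value, ...), one row to a line, values as JSON. send_rows: Moves the arm, as the interface text tells. Its arguments: {"type":"object","properties":{"moves":{"type":"array","items":{"type":"array"}},"grip_force":{"type":"number"}},"required":["moves"]}

```bash
mkdir -p pics; ls
python3 - <<'E'
from station import get_obs, capture, camera_params, manip
import cv2
o=get_obs();print({k:(v if isinstance(v,float) else [round(float(x),3) for x in v]) if k!='x' else 0 for k,v in o.items()})
print(manip.hold_point_z)
for n in ["top","scene"]:
    print(n,camera_params(n)); cv2.imwrite(f'pics/{n}0.png',capture(n)[:,:,::-1])
E
```

```text
pics
{'clock': 0.0, 'joint_positions': [1.179, 0.308, 1.508, 0.0, 1.328, -0.073], 'joint_velocities': [-0.002, 0.001, -0.001, -0.001, 0.0, 0.0], 'tau': [-0.001, -45.755, -25.192, -0.0, 0.014, 0.0], 'tool_pos': [0.18, 0.545, 0.23], 'tcp_rot': [-0.499, -3.101, 0.003], 'ft_force': [0.372, -0.174, -0.631], 'ft_torque': [0.035, -0.028, -0.027], 'grip_force': 0.0, 'grip_width': 0.9982625727545676}
0.0187
top {'fovy': 55.00340479954133, 'cx': 273.35917261558865, 'cy': 209.3162504065519, 'R': array([[ 9.91981909e-04, -9.99931862e-01, -1.16312950e-02],
       [-9.83017770e-01,  1.15936405e-03, -1.83506728e-01],
       [ 1.83507710e-01,  1.16158051e-02, -9.82949639e-01]]), 't': array([-0.02672423,  0.68761299,  1.1472009 ])}
scene {'fovy': 47.93743355373506, 'cx': 274.34769960233837, 'cy': 214.51587678740148, 'R': array([[ 0.73806366,  0.67469966,  0.00651211],
       [ 0.57613608, -0.62516148, -0.52653617],
       [-0.35118266,  0.39236908, -0.85012778]]), 't': array([-0.44298935, -0.3138726 ,  1.76646062])}
```

View pics/top0.png

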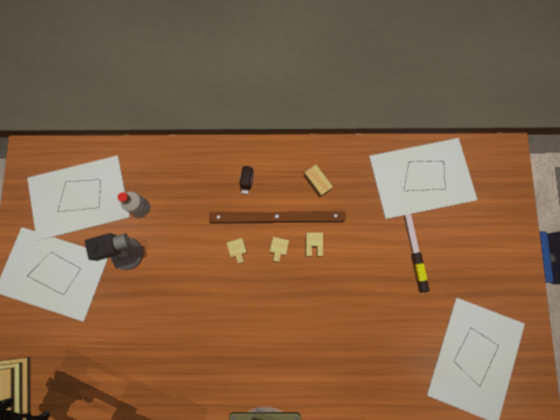

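View pics/scene0.png

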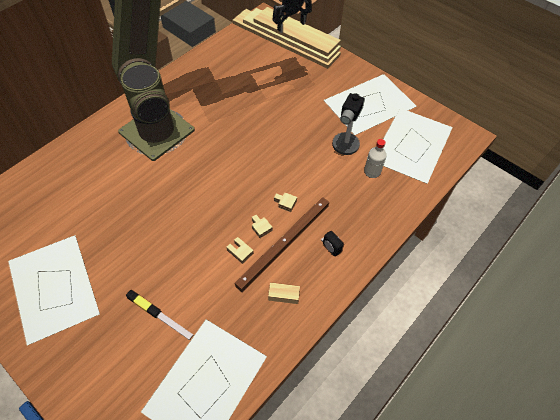

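Top view: parts lie at about (237,250), (279,248) — both tongues — and (315,244), the slotted one. The batten runs along row ~217 (cols 210–345), and the camera foot is at (127,254) with its lens at (122,241), looking to the right.

```bash
cat > h.py <<'E'
import numpy as np, cv2
from station import get_obs, capture, camera_params, manip
def ray(n,uv,P=None):
    P=P or camera_params(n); f=210/np.tan(np.radians(P['fovy']/2)); R=np.array(P['R']);t=np.array(P['t'])
    uv=np.atleast_2d(uv).astype(float)
    d=np.c_[(uv[:,0]-P['cx'])/f,(uv[:,1]-P['cy'])/f,np.ones(len(uv))]@R
    return -R.T@t,d
def plane(n,uv,z,P=None):
    c,d=ray(n,uv,P); return (c+d*((z-c[2])/d[:,2])[:,None])[:,:2]
def pix(n,X,P=None):
    P=P or camera_params(n); f=210/np.tan(np.radians(P['fovy']/2))
    q=np.atleast_2d(X)@np.array(P['R']).T+P['t']; return q[:,:2]/q[:,2:]*f+[P['cx'],P['cy']]
def blobs(m,amin):
    n,l,s,c=cv2.connectedComponentsWithStats(m.astype(np.uint8))
    return [(s[i],c[i],np.argwhere(l==i)[:,::-1]) for i in range(1,n) if s[i,4]>amin]
E
python3 - <<'E'
from h import *
I=cv2.imread('pics/top0.png'); H=cv2.cvtColor(I,cv2.COLOR_BGR2HSV).astype(int)
wood=(H[...,0]>17)&(H[...,0]<35)&(H[...,2]>120)&(H[...,1]>70)
wood[:160]=0;wood[270:]=0;wood[:,:200]=0;wood[:,360:]=0
for s,c,p in blobs(wood,40):
    q=plane('top',p,.024); r=cv2.minAreaRect((q*1000).astype(np.float32))
    print(s,c.round(1),q.mean(0).round(4),np.round(r[0],1),np.round(r[1],1),round(r[2],1))
dark=(H[...,2]<90); dark[:205]=0;dark[228:]=0;dark[:,:200]=0;dark[:,360:]=0
for s,c,p in blobs(dark,40):
    q=plane('top',p,.03);r=cv2.minAreaRect((q*1000).astype(np.float32));print('bat',s,np.round(r[0],1),np.round(r[1],1),round(r[2],2),np.polyfit(q[:,1],q[:,0],1))
c=I[215:285,70:170]; a=cv2.resize(c,(700,490),interpolation=cv2.INTER_CUBIC)
cv2.imwrite('pics/camtop.png',a)
E
```

```text
[305 165  27  30 385] [318.3 179.4] [ 0.7906 -0.1672] [ 790.8 -167.1] [90.4 46.1] 35.4
[306 233  17  23 342] [314.  243.1] [ 0.5902 -0.1503] [ 587.4 -150.4] [49.  67.8] 89.2
[270 237  19  25 315] [278.5 247.5] [ 0.5768 -0.0421] [571.  -40.7] [51.  71.6] 77.6
[227 238  19  25 311] [236.6 249.1] [0.5719 0.0855] [566.3  83.5] [71.2 51.7] 17.1
bat [210 221 133   2 156] [655.8 -34.2] [405.    3.1] 89.95 [-0.00963612  0.65583456]
```

Run:
```python
import cv2,numpy as np
a=cv2.imread('pics/camtop.png');b=cv2.resize(cv2.imread('pics/scene0.png')[80:165,310:400],(519,490),interpolation=cv2.INTER_CUBIC)
cv2.imwrite('pics/cam2.png',cv2.resize(np.hstack([a,b]),(800,int(490*800/1219))))
```

```text
(no output)
```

View pics/cam2.png

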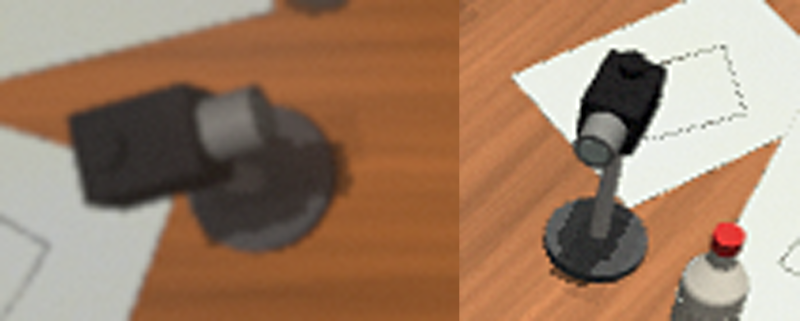

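The left half shows the lens face at about (262,118) in the crop and the foot centre at (263,177). In the right half, the lens face is at (594,150) and the foot at (598,238).

Run:
```python
from h import *
L=lambda x,y:(70+x/4.594,215+y/4.594)
S=lambda x,y:(310+(x-459)/3.785,80+y/3.785)
c1,d1=ray('top',L(262,118));c2,d2=ray('scene',S(594,150))
A=np.c_[d1[0],-d2[0]];s=np.linalg.lstsq(A,c2-c1,rcond=None)[0]
print('lens tri',c1+d1[0]*s[0],c2+d2[0]*s[1])
print('lens z.2',plane('top',L(262,118),.2),plane('scene',S(594,150),.2))
f1=plane('top',L(263,177),.012);f2=plane('scene',S(598,238),.012);print('foot',f1,f2)
l=plane('top',L(262,118),.2)
d=(f1+f2)/2-l;print(np.hypot(*d.T),np.degrees(np.arctan2(d[:,1],d[:,0])))
# body top outline at z=.225: top-edge corners in the top view
q=plane('top',[L(70,118),L(187,84),L(92,205),L(205,180)],.225);print(q,np.degrees(np.arctan2(*(q[0]-q[1])[::-1])))
```

```text
lens tri [0.57912152 0.3580812  0.19557135] [0.58201441 0.36179081 0.19728102]
lens z.2 [[0.57864565 0.35641125]] [[0.58331461 0.35952376]]
foot [[0.55916533 0.42393594]] [[0.56656335 0.42852481]]
[0.07158044] [102.73661381]
[[0.57598701 0.45489314]
 [0.5950997  0.39054633]
 [0.52759152 0.43840924]
 [0.54142016 0.37645154]] 106.5428004376703
```

Request:
send_rows([
  [0.08,[0.04,-0.046,0],0.062],
  [0.08,[0.04,-0.046,0],0.062],
  [0.08,[0.04,-0.046,0],0.062],
  [0.08,[0.04,-0.046,0],0.062],
  [0.08,[0.04,-0.046,0],0.062],
  [0.08,[0.04,-0.046,0],0.062],
  [0.08,[0.04,-0.046,0],0.062],
  [0.08,[0.04,-0.046,0],0.062],
], grip_force=40)

```text
clock: 1.1
tool_pos: [0.5011, 0.1763, 0.2311]
tcp_rot: [0.281, -3.129, -0.0]
ft_force: [0.2, 1.3, 0.6]
grip_width: 0.941
grip_force: 0.0
```

Request:
send_rows([
  [0.075,[0.0,-0.046,0],0.062],
  [0.075,[0.0,-0.046,0],0.062],
  [0.075,[0,0,0],0],
])

```text
clock: 1.48
tool_pos: [0.4998, 0.0832, 0.2308]
tcp_rot: [0.464, -3.105, 0.001]
ft_force: [0.0, 0.6, 0.4]
grip_width: 0.878
grip_force: 0.0
```

Run:
```python
from h import *
o=get_obs();print(o['tool_pos'],o['tcp_rot'],o['ft_force'],o['clock']);P=camera_params('wrist');print(P)
cv2.imwrite('pics/w1.png',capture('wrist')[:,:,::-1])
```

```text
[0.49979588 0.08315191 0.23078247] [ 4.64309647e-01 -3.10549569e+00  1.20463214e-03] [0.03037078 0.58070569 0.38914001] 1.475
{'fovy': 64.15552609685763, 'cx': 276.66212546891876, 'cy': 210.97570089001616, 'R': array([[-0.29199988,  0.95641726, -0.00144509],
       [ 0.91429216,  0.27958169,  0.29309371],
       [ 0.2807239 ,  0.08426209, -0.95608263]]), 't': array([ 0.06568249, -0.51758143,  0.23299129])}
```

View pics/w1.png

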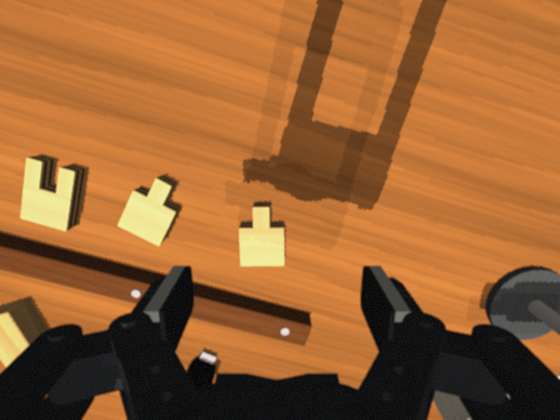

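The wrist view shows all three parts: slotted at (52,193), tongues at (150,212) and (262,238). The batten runs diagonally with its left end at (308,325), and the camera foot is at (535,300).

Run:
```python
from h import *
P=camera_params('wrist')
I=cv2.imread('pics/w1.png'); H=cv2.cvtColor(I,cv2.COLOR_BGR2HSV).astype(int)
m=(H[...,0]>19)&(H[...,0]<35)&(H[...,2]>170)&(H[...,1]>70); m[280:]=0
for s,c,p in blobs(m,300):
    q=plane('wrist',p,.024,P); r=cv2.minAreaRect((q*1000).astype(np.float32))
    print(s,np.round(r[0],1),np.round(r[1],1),round(r[2],1))
E=[]
for u in range(20,150,10):
    col=I[200:330,u].astype(int).sum(1); k=np.where(col<110)[0]
    k=k[k>25] ; E.append((u,200+k.min(),200+k.max()))
E=np.array(E);print(E[::4].tolist())
a=plane('wrist',E[:,[0,1]],0,P);b=plane('wrist',E[:,[0,2]],.03,P)
print('shadow/bottom',np.polyfit(a[:,1],a[:,0],1),'topfront',np.polyfit(b[:,1],b[:,0],1))
print('end',plane('wrist',[(311,316)],.03,P))
m2=(H[...,1]<70)&(H[...,2]>40)&(H[...,2]<150);m2[:260]=0;m2[345:]=0;m2[:,:480]=0
for s,c,p in blobs(m2,300):print(s,plane('wrist',[c,(538,302)],.012,P))
```

```text
[  20  158   55   73 2536] [ 585.9 -147.6] [50.7 70.9] 89.2
[ 118  178   57   68 2243] [569.1 -37.6] [50.9 71.4] 78.1
[ 239  207   46   60 2023] [564.7  87.5] [70.8 50.9] 17.9
[[20, 238, 250], [60, 249, 329], [100, 260, 270], [140, 270, 329]]
shadow/bottom [0.01470026 0.65912748] topfront [0.49170331 0.74269355]
end [[0.64156634 0.17196455]]
[ 490  268   70   72 3972] [[0.5576499  0.42854731]
 [0.55167577 0.43923248]]
```

Run:
```python
from h import *
P=camera_params('wrist')
I=cv2.imread('pics/w1.png').astype(int)
T=[]
for u in list(range(5,130,5))+list(range(200,300,5)):
    y0=int(245+ .25*u)  # near band
    g=I[y0-22:y0+28,u].sum(1); k=np.where(g<110)[0]
    if len(k)==0: continue
    # contiguous run from the first dark pixel
    e=k[0]
    while e+1<len(g) and g[e+1]<110: e+=1
    T.append((u,y0-22+k[0],y0-22+e+.5))
T=np.array(T);print(T[::5].tolist())
a=plane('wrist',T[:,[0,1]],0,P);b=plane('wrist',T[:,[0,2]],.03,P)
for n,q in(('bottom',a),('top',b)):
    k=np.polyfit(q[:,1],q[:,0],1);r=q[:,0]-np.polyval(k,q[:,1]);g=abs(r)<.003;print(n,np.polyfit(q[g,1],q[g,0],1),g.sum(),r.std())
```

```text
[[5.0, 235.0, 246.5], [30.0, 241.0, 252.5], [55.0, 248.0, 258.5], [80.0, 254.0, 265.5], [105.0, 260.0, 271.5], [200.0, 285.0, 296.5], [225.0, 292.0, 302.5], [250.0, 298.0, 308.5], [275.0, 305.0, 315.5]]
bottom [-0.00690274  0.65911433] 45 0.0004614771959768343
top [-0.00857743  0.65433279] 45 0.0004309678470658831
```

Request:
send_rows([
  [0.075,[0.04,0.004,-0.03],0.016],
  [0.075,[0.035,0.0035,-0.05],0],
  [0.075,[0,0,-0.055],0],
  [0.075,[0,0,-0.055],0],
  [0.075,[0,0,-0.036],0],
  [0.075,[0,0,0],0],
])

```text
clock: 2.28
tool_pos: [0.5723, 0.0947, 0.0022]
tcp_rot: [0.497, -3.095, -0.001]
ft_force: [-0.1, -0.6, 0.7]
grip_width: 0.876
grip_force: 0.0
```

Request:
send_rows([
  [0.045,[0,0,0],0],
  [0.045,[0,0,0],0],
  [0.045,[0,0,0],0],
  [0.045,[0,0,0],0],
])

```text
clock: 2.78
tool_pos: [0.577, 0.094, 0.0074]
tcp_rot: [-0.495, 3.098, 0.0]
ft_force: [0.3, 1.3, 7.7]
grip_width: 0.573
grip_force: 43.8
```

Request:
send_rows([
  [0.045,[0.0,0,0.002],-0.1],
  [0.045,[0.008,0,0],-0.1],
  [0.045,[0.01,0,0],-0.1],
  [0.045,[0.01,0,0],0],
  [0.045,[0.01,0,0],0],
  [0.045,[0.006,0,0],0],
  [0.045,[0,0,0],0],
])

```text
clock: 3.65
tool_pos: [0.6202, 0.0935, 0.0075]
tcp_rot: [-0.028, 3.14, 0.0]
ft_force: [0.9, 0.5, 0.6]
grip_width: 0.578
grip_force: 43.0
```

Request:
send_rows([
  [0.045,[0.004,0,0],-0.009],
  [0.045,[0.003,0,0],0],
  [0.045,[0.002,0,0],0],
  [0.045,[0,0,0],0],
])

```text
clock: 4.15
tool_pos: [0.6265, 0.0935, 0.0075]
tcp_rot: [0.013, -3.139, 0.0]
ft_force: [-4.2, 0.2, 6.0]
grip_width: 0.572
grip_force: 43.6
```

Request:
send_rows([
  [0.045,[0.002,0,0],0],
  [0.045,[0.002,0,0],0],
  [0.045,[0,0,0],0],
])

```text
clock: 4.53
tool_pos: [0.631, 0.0936, 0.0075]
tcp_rot: [0.013, -3.14, 0.0]
ft_force: [-3.7, 0.1, 5.0]
grip_width: 0.574
grip_force: 43.6
```

Request:
send_rows([
  [0.045,[0.002,0,0],0],
  [0.045,[0.002,0,0],0],
  [0.045,[0,0,0],0],
])

```text
clock: 4.9
tool_pos: [0.6342, 0.0936, 0.0075]
tcp_rot: [0.013, -3.138, 0.0]
ft_force: [-5.9, -0.2, 7.8]
grip_width: 0.571
grip_force: 43.9
```

Request:
send_rows([
  [0.045,[0.002,0,0],0],
  [0.045,[0.002,0,0],0],
  [0.045,[0,0,0],0],
])

```text
clock: 5.28
tool_pos: [0.6342, 0.0936, 0.0075]
tcp_rot: [0.013, -3.131, 0.0]
ft_force: [-13.3, -0.4, 14.1]
grip_width: 0.576
grip_force: 44.6
```

Run:
```python
from h import *
print(get_obs()['tool_pos'],get_obs()['ft_force'])
a=capture('wrist')[180:,:,::-1]; b=cv2.resize(capture('scene')[170:270,220:340,::-1],(288,240))
cv2.imwrite('pics/w2.png',cv2.resize(np.hstack([a,b]),(800,226)))
```

```text
[0.63421713 0.09358969 0.00750991] [-13.26073103  -0.43930162  14.12014575]
```

View pics/w2.png

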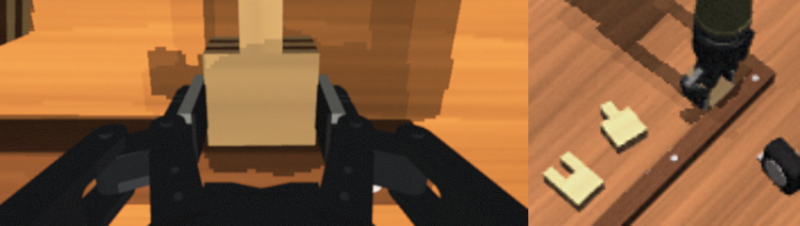

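The part sits against the batten: it stopped at x=0.634 while the force rose, and the picture shows the body square with the edge. Releasing it and moving to the middle tongue.

Request:
send_rows([
  [0.045,[-0.003,0,0.002],0],
  [0.07,[0,0,0],0],
  [0.07,[0,0,0],0],
  [0.07,[0,0,0.05],0],
  [0.07,[0,0,0.04],0],
  [0.075,[-0.026,-0.05,0],-0.1],
  [0.075,[-0.026,-0.05,0],-0.1],
  [0.075,[0,-0.033,0],-0.016],
])

```text
clock: 6.38
tool_pos: [0.5835, -0.0412, 0.0995]
tcp_rot: [-0.329, -3.124, 0.001]
ft_force: [-0.4, 0.1, -0.2]
grip_width: 0.879
grip_force: 0.0
```

Request:
send_rows([
  [0.075,[0,0,0],0],
  [0.075,[0,0,0],0],
])

```text
clock: 6.62
tool_pos: [0.586, -0.0393, 0.0994]
tcp_rot: [0.326, 3.124, 0.001]
ft_force: [0.4, -0.2, 0.1]
grip_width: 0.881
grip_force: 0.0
```

Request:
send_rows([
  [0.075,[-0.006,0,-0.05],0],
  [0.075,[0,0,-0.039],0],
  [0.075,[0,0,0],0],
  [0.045,[0,0,0],0],
  [0.045,[0,0,0],0],
  [0.045,[0,0,0],0],
  [0.045,[0,0,0],0],
  [0.045,[0,0,0.001],0],
])

```text
clock: 7.62
tool_pos: [0.5799, -0.0396, 0.0122]
tcp_rot: [0.326, 3.123, -0.0]
ft_force: [0.1, 0.5, 0.3]
grip_width: 0.573
grip_force: 42.3
```

Request:
send_rows([
  [0.045,[0.005,0,0],0.11],
  [0.045,[0.01,0,0],0.108],
  [0.045,[0.01,0,0],0],
  [0.045,[0.01,0,0],0],
  [0.045,[0,0,0],0],
])

```text
clock: 8.25
tool_pos: [0.6126, -0.0395, 0.0122]
tcp_rot: [0.016, -3.139, -0.0]
ft_force: [-3.2, 0.8, 8.4]
grip_width: 0.57
grip_force: 43.3
```

Request:
send_rows([
  [0.045,[0.004,0,0],0],
  [0.045,[0.004,0,0],0],
  [0.045,[0.004,0,0],0],
  [0.045,[0.004,0,0],0],
  [0.045,[0.002,0,0],0],
  [0.045,[0.002,0,0],0],
  [0.045,[0.002,0,0],0],
  [0.045,[0,0,0],0],
])

```text
clock: 9.25
tool_pos: [0.6323, -0.0394, 0.0122]
tcp_rot: [0.016, -3.135, -0.001]
ft_force: [-7.5, -0.1, 12.5]
grip_width: 0.574
grip_force: 43.5
```

Request:
send_rows([
  [0.045,[0.002,0,0],0],
  [0.045,[0,0,0],0],
])

```text
clock: 9.5
tool_pos: [0.6323, -0.0394, 0.0122]
tcp_rot: [0.016, -3.131, -0.001]
ft_force: [-11.2, -0.1, 14.6]
grip_width: 0.573
grip_force: 44.0
```

Request:
send_rows([
  [0.045,[-0.003,0,0.001],0],
  [0.07,[0,0,0],0],
  [0.07,[0,0,0],0],
  [0.07,[0,0,0.05],0],
  [0.07,[0,0,0.04],0],
  [0.075,[-0.02,-0.055,0],-0.024],
  [0.075,[-0.02,-0.053,0],0],
  [0.075,[0,0,0],0],
])

```text
clock: 10.5
tool_pos: [0.5945, -0.1512, 0.1024]
tcp_rot: [0.029, 3.141, -0.002]
ft_force: [-0.1, 1.2, -0.2]
grip_width: 0.876
grip_force: 0.0
```

Request:
send_rows([
  [0.075,[0,0,0],0],
  [0.075,[0,0,0],0],
])

```text
clock: 10.75
tool_pos: [0.5959, -0.1464, 0.1021]
tcp_rot: [0.02, 3.141, 0.001]
ft_force: [0.1, 0.3, -0.4]
grip_width: 0.873
grip_force: 0.0
```

Run:
```python
from h import *
P=camera_params('wrist');a=capture('wrist')[:,:,::-1];cv2.imwrite('pics/w3.png',a)
H=cv2.cvtColor(np.ascontiguousarray(a),cv2.COLOR_BGR2HSV).astype(int)
m=(H[...,0]>19)&(H[...,0]<35)&(H[...,2]>150)&(H[...,1]>70)
for s,c,p in blobs(m,300):
    q=plane('wrist',p,.024,P); r=cv2.minAreaRect((q*1000).astype(np.float32));print(s,np.round(r[0],1),np.round(r[1],1),round(r[2],1))
b=capture('top');H=cv2.cvtColor(b,cv2.COLOR_RGB2HSV).astype(int)
m=(H[...,0]>17)&(H[...,0]<35)&(H[...,2]>120)&(H[...,1]>70)
m[:205]=0;m[270:]=0;m[:,:200]=0;m[:,360:]=0
for s,c,p in blobs(m,40):
    q=plane('top',p,.024); r=cv2.minAreaRect((q*1000).astype(np.float32));print('top',s,np.round(r[0],1),np.round(r[1],1),round(r[2],1))
```

```text
[234 156  14  35 341] [ 561.3 -169.4] [ 8.6 23.3] 87.1
[ 389  204   75   92 4466] [620.1 -37.9] [51.5 71.2] 89.8
[237 228  58  27 863] [ 611.1 -153.6] [41.  19.9] 87.2
top [317 208  37  14 113] [ 679.2 -216.3] [116.2  11.1] 72.4
top [227 221  17  24 306] [622.6  91.3] [70.9 49.4] 1.3
top [270 221  17  24 313] [622.8 -40.6] [49.3 71. ] 90.0
```

View pics/w3.png

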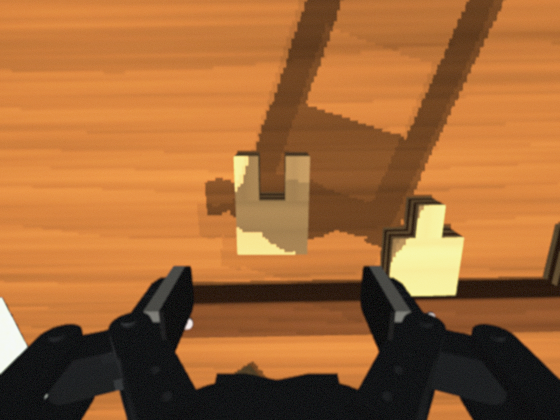

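Both tongues now read x≈0.621 and within about 1° of square, so flush. The slotted part spans cols 235–308 (centre 271), between the fingers and square.

Request:
send_rows([
  [0.075,[0.002,-0.001,-0.05],0],
  [0.075,[0,0,-0.04],0],
  [0.075,[0,0,0],0],
  [0.045,[0,0,0],0],
  [0.045,[0,0,0],0],
  [0.045,[0,0,0],0],
  [0.045,[0,0,0],0],
  [0.045,[0,0,0.001],0.02],
])

```text
clock: 11.85
tool_pos: [0.598, -0.1487, 0.0144]
tcp_rot: [-0.011, 3.139, -0.001]
ft_force: [0.0, -0.0, 0.4]
grip_width: 0.57
grip_force: 41.8
```

Request:
send_rows([
  [0.045,[0.006,0,0],0],
  [0.045,[0.006,0,0],0],
  [0.045,[0.006,0,0],0],
  [0.045,[0.006,0,0],0],
  [0.045,[0.004,0,0],0],
  [0.045,[0.002,0,0],0],
  [0.045,[0.002,0,0],0],
  [0.045,[0,0,0],0],
])

```text
clock: 12.85
tool_pos: [0.6256, -0.1482, 0.0143]
tcp_rot: [0.011, -3.135, -0.001]
ft_force: [-8.7, -0.4, 12.9]
grip_width: 0.57
grip_force: 43.1
```

Request:
send_rows([
  [0.045,[0.002,0,0],0],
  [0.045,[0.002,0,0],0],
  [0.045,[0.002,0,0],0],
  [0.045,[0,0,0],0],
])

```text
clock: 13.35
tool_pos: [0.6318, -0.1482, 0.0143]
tcp_rot: [0.011, -3.136, -0.001]
ft_force: [-7.9, 0.8, 13.3]
grip_width: 0.569
grip_force: 43.0
```

Request:
send_rows([
  [0.045,[0.002,0,0],0],
  [0.045,[0.001,0,0],0],
  [0.045,[0,0,0],0],
])

```text
clock: 13.72
tool_pos: [0.6346, -0.1482, 0.0143]
tcp_rot: [0.011, -3.135, -0.001]
ft_force: [-8.0, 0.2, 13.6]
grip_width: 0.571
grip_force: 43.0
```

Request:
send_rows([
  [0.045,[0.001,0,0],0],
  [0.045,[0.001,0,0],0],
  [0.045,[0,0,0],0],
])

```text
clock: 14.1
tool_pos: [0.6347, -0.1482, 0.0144]
tcp_rot: [0.011, -3.132, -0.001]
ft_force: [-12.5, -0.8, 15.3]
grip_width: 0.572
grip_force: 43.4
```

Request:
send_rows([
  [0.045,[0.001,0,0],0],
  [0.045,[0.001,0,0],0],
  [0.045,[0,0,0],0],
])

```text
clock: 14.48
tool_pos: [0.6349, -0.1482, 0.0143]
tcp_rot: [0.011, -3.128, -0.002]
ft_force: [-15.9, -0.3, 18.1]
grip_width: 0.568
grip_force: 43.6
```

Request:
send_rows([
  [0.045,[-0.003,0,0],0],
  [0.07,[0,0,0],0],
  [0.07,[0,0,0],0],
  [0.07,[0,0,-0.003],0],
  [0.07,[0,0,0],0],
])

```text
clock: 15.1
tool_pos: [0.6392, -0.1483, 0.0096]
tcp_rot: [0.01, -3.141, -0.0]
ft_force: [-0.6, 0.5, 0.0]
grip_width: 0.817
grip_force: 0.0
```

Run:
```python
from h import *
P=camera_params('wrist');a=capture('wrist')[:,:,::-1];cv2.imwrite('pics/w4.png',a)
print(get_obs()['tool_pos'])
H=cv2.cvtColor(np.ascontiguousarray(a),cv2.COLOR_BGR2HSV).astype(int)
m=(H[...,0]>15)&(H[...,0]<35)&(H[...,2]>100)&(H[...,1]>50)&(H[...,1]<170)
for s,c,p in blobs(m,600):
    q=plane('wrist',p,.024,P); r=cv2.minAreaRect((q*1000).astype(np.float32));print(s,np.round(r[0],1),np.round(r[1],1),round(r[2],1))
```

```text
[ 0.63917571 -0.14835316  0.00972658]
[  464   167    96   159 10446] [620.2 -42.4] [71.8 43.3] 0.8
[  211   168   132   158 16097] [ 620.9 -147.6] [71.3 51.3] 0.4
```

View pics/w4.png

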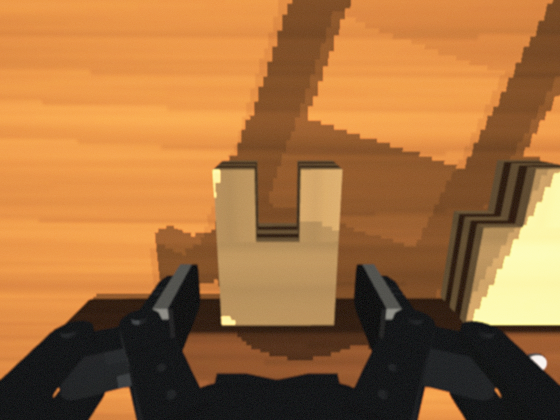

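Slotted reads origin (0.621, −0.148) at 0.4°, so the full row is flush. Regripping to lift it out.

Request:
send_rows([
  [0.07,[-0.008,0,0.001],0],
  [0.045,[0,0,0],0],
  [0.045,[0,0,0],0],
  [0.045,[0,0,0],0],
  [0.045,[0,0,0],0],
], grip_force=60)

```text
clock: 15.78
tool_pos: [0.6306, -0.1484, 0.0118]
tcp_rot: [0.01, -3.141, -0.0]
ft_force: [-3.3, -0.6, 6.3]
grip_width: 0.562
grip_force: 62.7
```

Request:
send_rows([
  [0.045,[-0.006,0,0.003],0],
  [0.045,[-0.006,0,0.01],0],
  [0.045,[0,0,0.03],0],
  [0.045,[0,0,0.04],0],
  [0.045,[0,0,0.04],0],
  [0.045,[0,0,0.04],0],
  [0.045,[0,0,0.025],0],
  [0.045,[0,0,0],0],
])

```text
clock: 16.77
tool_pos: [0.6207, -0.149, 0.2023]
tcp_rot: [-0.01, 3.136, -0.003]
ft_force: [0.4, 0.1, -0.2]
grip_width: 0.567
grip_force: 62.1
```

Request:
send_rows([
  [0.045,[0,0.031,0],-0.167],
  [0.045,[0,0.031,0],-0.167],
  [0.045,[0,0.031,0],-0.167],
  [0.045,[0,0.031,0],-0.167],
  [0.045,[0,0.031,0],-0.167],
  [0.045,[0,0.031,0],-0.167],
  [0.045,[0,0.031,0],-0.167],
  [0.045,[0,0.031,0],-0.167],
])

```text
clock: 17.77
tool_pos: [0.6179, 0.1004, 0.1973]
tcp_rot: [-1.944, -2.465, 0.003]
ft_force: [0.2, 0.1, -0.9]
grip_width: 0.563
grip_force: 62.1
```

Request:
send_rows([
  [0.045,[0,0,0],0],
  [0.045,[0,0,0],0],
])

```text
clock: 18.02
tool_pos: [0.6184, 0.099, 0.198]
tcp_rot: [-1.935, -2.474, 0.003]
ft_force: [-0.5, 0.1, -0.4]
grip_width: 0.563
grip_force: 62.1
```

Run:
```python
from h import *
o=get_obs();print(o['tool_pos'],o['tcp_rot'])
a=capture('wrist')[:,:,::-1];cv2.imwrite('pics/w5.png',a);print(camera_params('wrist'))
b=capture('scene')[:,:,::-1];t=capture('top')[:,:,::-1];cv2.imwrite('pics/s5.png',b);cv2.imwrite('pics/t5.png',t)
s=cv2.resize(b[70:220,230:430],(400,300));t=cv2.resize(t[180:280,80:300],(400,182))
r=np.vstack([s,t,np.zeros((38,400,3),np.uint8)]);w=cv2.resize(a,(400,300));w=np.vstack([w,np.zeros((220,400,3),np.uint8)])
cv2.imwrite('pics/m5.png',np.hstack([w,r]))
```

```text
[0.61843262 0.09902999 0.19803375] [-1.93497607 -2.47352503  0.00324592]
{'fovy': 64.15552609685763, 'cx': 276.66212546891876, 'cy': 210.97570089001616, 'R': array([[ 9.70977317e-01,  2.39170263e-01, -7.96988818e-04],
       [ 2.28763351e-01, -9.27744956e-01,  2.94884090e-01],
       [ 6.97881031e-02, -2.86508084e-01, -9.55532699e-01]]), 't': array([-0.6231543 , -0.07804394,  0.33426581])}
```

View pics/m5.png

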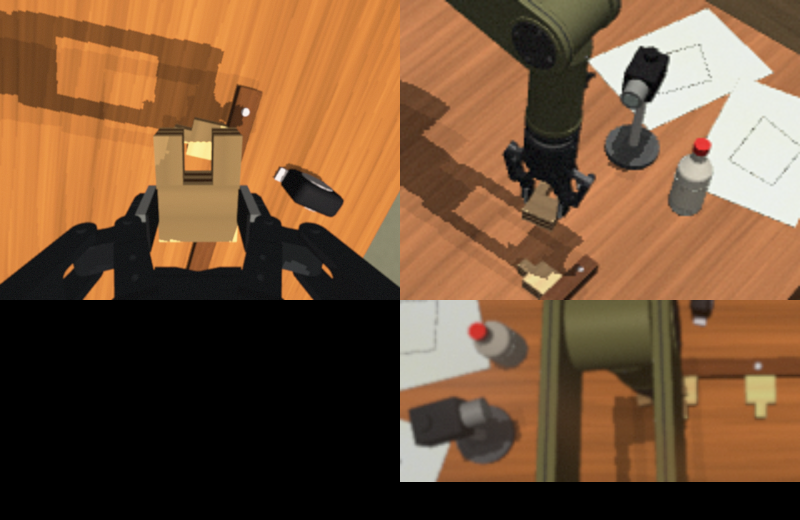

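The part is held square with its slot pointing at the camera. Closing the last 118 mm toward the lens.

Request:
send_rows([
  [0.045,[-0.003,0.03,0.002],0],
  [0.045,[0,0.03,0],0],
  [0.045,[0,0.025,0],0],
  [0.045,[0,0.02,0],0],
  [0.045,[0,0.013,0],0],
  [0.045,[0,0,0],0],
  [0.045,[0,0,0],0],
  [0.045,[0,0,0],0],
])

```text
clock: 19.18
tool_pos: [0.6163, 0.2167, 0.2013]
tcp_rot: [1.939, 2.471, -0.001]
ft_force: [-0.3, 0.3, 0.2]
grip_width: 0.563
grip_force: 62.1
```

Run:
```python
from h import *
o=get_obs();print(o['tool_pos'],o['tcp_rot'],o['joint_velocities'])
P=camera_params('wrist');a=capture('wrist')[:,:,::-1]
s=capture('scene')[:,:,::-1]
H=cv2.cvtColor(np.ascontiguousarray(a),cv2.COLOR_BGR2HSV).astype(int)
m=(H[...,0]>15)&(H[...,0]<35)&(H[...,2]>100)&(H[...,1]>50)&(H[...,1]<170)
for st,c,p in blobs(m,600):
    q=plane('wrist',p,.212,P); r=cv2.minAreaRect((q*1000).astype(np.float32));print(st,np.round(r[0],1),np.round(r[1],1),round(r[2],1))
t=capture('top')[:,:,::-1]
v=np.hstack([cv2.resize(s[80:180,280:400],(480,400)),cv2.resize(a,(320,240)).repeat(1,0) if 0 else np.vstack([cv2.resize(a,(320,240)),cv2.resize(t[190:270,90:250],(320,160))])])
cv2.imwrite('pics/m6.png',v)
```

```text
[0.61627751 0.21668004 0.2012996 ] [ 1.93930035e+00  2.47145011e+00 -5.55875331e-04] [ 0.00024686 -0.0019664  -0.00155851  0.00233097 -0.00036214  0.00101992]
[  215   188   124   152 14437] [613.3 224.5] [51.5 72.8] 14.2
[ 507  265   53  136 3537] [739.9 216.2] [24.3 77. ] 27.7
```

View pics/m6.png

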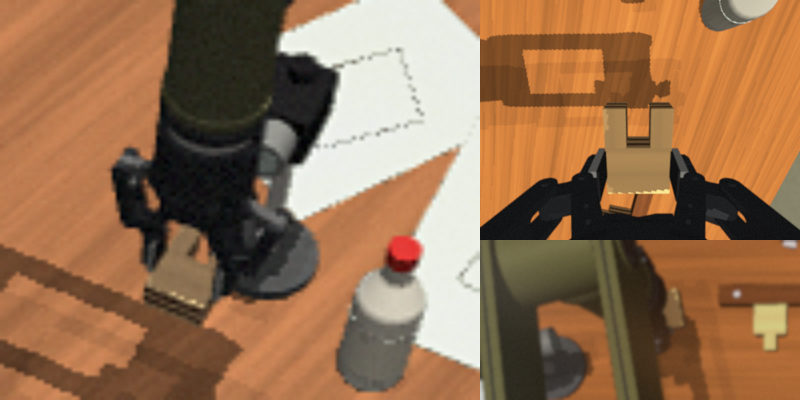

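The slot end is 103 mm from the lens, centred within about 1 mm, at height 0.2015 m, with nothing in contact. Handing in.

```bash
python3 -c "
from station import manip
print(manip.sign_off())"
```

```text
the job is handed in; nothing more can be done
None
```

I handed the job in at about 19 s on the robot's clock: all three parts were pushed flush against the batten, and the slotted part is now held still and level, about 103 mm in front of the lens and centred on it. The two tongue parts measured flush when placed; I could not see the left one again at the end because the arm hid it, and the sign-off returned no verdict.

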